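Calibrate the flour-packing scale

TASK

Calibrate the packing scale with the check weight, pressing its keys gently, fully down, one at a time. Press the round key; then stand the weight upright on the rubber mat and let go of it, take it again from above by its knob, set it upright and softly in the middle of the weighing pan, let go, and press the square key. Then swing the key cover down until its catch holds it shut and press the long key; never press the narrow key, and leave the other things on the bench where they are.

Things in the scene. Friction and masses are not known exactly. Their poses are not given: they have to be found in the camera images.
- scale: fixed grey bench scale, 200 mm (x) x 380 (y), deck 45 above the bench. Origin on the bench under the deck, 5 right (-y) of its middle; y axis from keys to pan, x axis away from the robot. On the deck: hinge blocks (30 high) at the right edge, a catch block (32 high) between covered keys and long key, a display (30 high) beyond the long key
- pan: steel weighing pan of the scale, 150 x 145 mm, 6 thick, its top 60 above the bench; origin under its centre, axes as the scale
- key_round_base: housing of the round key, whose cap is 32 mm across. 44 x 44 mm, 12 high; origin under its centre, on the deck; its key cap's top is 22 above the origin, same axes as the scale. The round, square and narrow keys stand in one row along the scale's x, 48 mm apart, under the hinged cover; which is where differs each time
- key_round (a joint): travel of the round key, m: 0 up, 0.006 fully down (5 N; springs back)
- key_square_base: housing of the square key, whose cap is 30 x 30 mm. 44 x 44 mm, 12 high; origin under its centre, on the deck; its key cap's top is 22 above the origin, same axes as the scale
- key_square (a joint): travel of the square key, m: 0 up, 0.006 fully down (5 N; springs back)
- key_narrow_base: housing of the narrow key, whose cap is 34 x 11 mm. 44 x 44 mm, 12 high; origin under its centre, on the deck; its key cap's top is 22 above the origin, same axes as the scale
- key_narrow (a joint): travel of the narrow key, m: 0 up, 0.006 fully down
- key_long_base: housing of the long key, 66 x 34 mm, 12 high, on the deck between cover and pan; cap 56 (along x) x 22, its top 22 above the origin, which is under the housing's centre on the deck
- key_long (a joint): travel of the long key, m: 0 up, 0.006 fully down (5 N; springs back)
- cover (a joint): angle of the grey key cover, rad: 0 shut, 1.9 wide open; a light spring opens it unless a catch holds it; the catch snaps in over the last 12 mm or so of the free edge's travel and needs about 9 N of push near the middle of the free edge
- cover_hinge (a point): middle of the cover's hinge line, which runs along the scale's x at the deck's right (-y) edge, 75 above the bench. The cover is a plate 150 mm (x) x 114, 5 thick; shut, it reaches from the hinge towards the pan (+y), its top 5 above the hinge line
- cover_edge (a point): middle of the cover's free edge, on its outer (upper when shut) face, 112 from the hinge line
- mat: black rubber mat, 200 (x) x 170 mm, 4 thick, fixed; origin under its centre
- weight: steel check weight, about 0.85 kg: block 64 x 64 mm, 28 thick, with a knob handle. Origin at the centre of the block's base face, x axis along the handle: block 0 to 28, neck (18 across) to 46, knob (25 across) to 72. Starts lying on its side on the mat, x axis level; upright, x points up. Mass centre about 18 from the base: it tips onto its base once the handle is within 55 degrees of upright
- brush: hand brush with a wooden handle, 200 long, lying; a bystander; origin at its underside
- tape_roll: roll of brown tape, 90 across, 48 high; a bystander; origin at its underside
- sample_jar: amber sample jar, 70 across, 110 high; a bystander; origin at its underside
- mug: white mug, 80 across, 85 high; a bystander; origin at its underside
- stamp: wooden hand stamp, 70 x 45, 70 high; a bystander; origin at its underside
- scoop: aluminium scoop with a wooden handle, 190 long; a bystander; origin at its underside
- tin: tin, 66 across, 80 high; a bystander; origin at its underside
Things that resemble listed ones, but are neither listed nor needed, are in the scene too. What is shaped like the weight but pink is not meant.

How it is judged:
By the outcome, as a careful person would: the job done as asked, in the order asked, and still so for the second after the job is handed in, with the robot touching nothing.
It also fails if it takes over 72 s, if anything falls off the work surface, if the arm or the gripper's body presses on something with over 40 N, if the wrist force passes 120 N, or if a joint passes its speed limit or range.

ROBOT

A 6-joint arm with a two-finger parallel gripper is mounted at the origin on the work surface. World frame = base frame: x ahead of the robot, y to its left, z up, the work surface at z = 0. Lengths are in mm, angles in rad, forces in N, time in s.
With the tool pointing down it reaches from about 275 to 850 mm from the base axis. Payload 19 kg.
Tool frame: the origin (TCP) lies midway between the tips of the shut fingers; the grasp point (between the pads) lies 19 mm behind it; z points along the fingers, y is the line along which they close (so a half turn about z gives the same grasp; the last joint's range is limited). The gripper opens to 85 mm and grips with 20 to 120 N. Pads are 22 mm wide; open, the fingers measure 114 mm over their backs; the gripper's body (76 mm by 85 mm) begins 54 mm behind the grasp point. The pads swing forward as they close: fully open they stand 13 mm farther back than shut.
Start: joints at [-0.134, 0.15, 1.437, -0, 1.554, -0.134], TCP at [574.97, -0.016, 231.267] pointing down, gripper open.
Joint ranges: [-2.8, 2.8], [-0.68, 2.1], [0.12, 2.68], [-1.39, 4.53], [0.16, 2.79], [-2.81, 2.81]. Speed limits (rad/s): [1.89, 1.89, 2.22, 3.01, 3.01, 3.01].

INTERFACE

Orientations are given as a unit quaternion [x, y, z, w].
In Python, from rig import manip gives the robot as it stands.
- The arm moves only by the shell command python3 -m inch 'ROWS'. ROWS is JSON, a list of rows, each a list of 5 numbers: the shift along the tool's x, y, z each as a share of 500 mm, from -1 to 1, then the turn about the tool's z as a share of 90 degrees, from -1 to 1, then the closure, from -1 (fully open) to 1 (shut). In form: [[dx, dy, dz, yaw, fingers], ...]. A call has 1 to 12 rows; each row shifts and turns the commanded pose from where the row before left it, along the tool's axes as they then stand; what a row does not reach is not made up. A row lasts 1/12 s, in which the tool goes at most 41.7 mm and 7.16 degrees, less where a joint would pass 70% of its speed; a pose out of reach is approached as far as the arm can. A call with a number of a shift or a turn outside -1 to 1 is refused whole. A call with a gripper value outside its range is refused whole. The fingers move at their own pace and stop on an object; the grip force is fixed at half the most. Time passes only in rows, so rows that do not move let the fingers close. It gives the time, the measured TCP pose, the force, the opening and the grip force at its end, in the units of the state.
- manip.sense(): the state, without advancing time (a new reading comes with each control period).
- manip.camera(name): name is "scene" or "side" or "wrist"; returns a dict with "img" (480x640x3 uint8, red, green, blue), "mtx" (3x3 intrinsics, pixels), "R" (3x3) and "t" (3): a world point X has camera coordinates R X + t; the wrist camera has in their place "mount" (4x4, takes a point from camera to tool coordinates, whose origin is the TCP and whose axes are the flange's). Camera axes: x right, y down, z forward; pixel columns grow to the right and rows downward; lengths in mm; the calibration is good to about 2 mm. A picture is of the moment at which its call begins: read the wrist's pose just before it. There is no depth.
- manip.sign_off(): hands the job in; it is judged then, once.
The state is a dict: "t": time; "joint_positions": joint angles; "qd": joint speeds; "tau": joint torques, N m; "position": TCP position; "eef_rot": TCP orientation; "wrist_force": force on the tool from outside, world axes, zero at the start; "ft_torque": the same for the moment, N m; "gripper_width": finger opening in mm; "grasp_force": force on a finger pad.
Only numpy, scipy, OpenCV 4.12 (cv2) and the standard library are available. Lean on these libraries where they do the work, as an engineer would, in place of code of your own. Each camera call takes 0.05 s, during which the arm holds its last target. There are 200 camera calls.

## Working session

There is one attempt and no reset: what is moved stays moved. The work goes in short steps, Python scripts to look and compute and a shell command to move; the robot and the scene stay as the last step left them, time stands still between calls to the robot, and variables do not carry over. Pictures are saved under pics/ and viewed, at most 10 in all, crops included, and the job is handed in when it is done.

```bash
mkdir -p pics; ls
python3 - <<'E'
from rig import manip
import cv2,numpy as np
s=manip.sense();print(s)
for n in("scene","side"):
    c=manip.camera(n);cv2.imwrite(f"pics/{n}0.png",c["img"][:,:,::-1]);print(n,c["mtx"].tolist(),np.round(c["R"],3).tolist(),c["t"])
    np.savez(f"{n}0.npz",**{k:v for k,v in c.items()})
E
```

```text
pics
{'t': 0.0, 'joint_positions': array([-1.34011719e-01,  1.51000059e-01,  1.43797672e+00,  3.17162096e-05,
        1.55381123e+00, -1.33982880e-01]), 'qd': array([ 0.00029377,  0.00165976,  0.00166135, -0.00078201,  0.00114802,
        0.00014858]), 'tau': array([ 9.08163997e-05, -7.13061190e+01, -5.70858908e+01, -1.86872212e-04,
        9.14935896e-03,  2.21375326e-04]), 'position': array([5.74772416e+02, 1.44643820e-02, 2.30694489e+02]), 'eef_rot': array([ 7.07117048e-01,  7.07096261e-01, -3.49763699e-04, -4.84907765e-04]), 'wrist_force': array([ 0.04574138, -0.97345836,  0.09683616]), 'ft_torque': array([ 0.00519505,  0.01271757, -0.00992354]), 'grasp_force': 0.0, 'gripper_width': 85.51511742477373}
scene [[522.5658045027571, 0.0, 318.7539173294102], [0.0, 522.5658045027571, 238.1289590210439], [0.0, 0.0, 1.0]] [[0.598, 0.802, -0.001], [0.675, -0.504, -0.539], [-0.432, 0.321, -0.842]] [-316.81617194 -325.52045601 1531.2527079 ]
side [[497.74203189635136, 0.0, 319.05481619600437], [0.0, 497.74203189635136, 236.15508876744957], [0.0, 0.0, 1.0]] [[-0.981, -0.193, -0.01], [-0.133, 0.713, -0.689], [0.14, -0.674, -0.725]] [ 532.15284541  122.92908745 1246.07928486]
```

View pics/scene0.png

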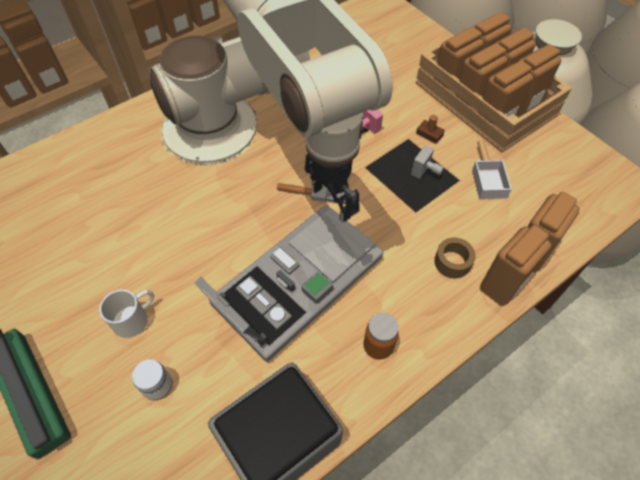

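View pics/side0.png

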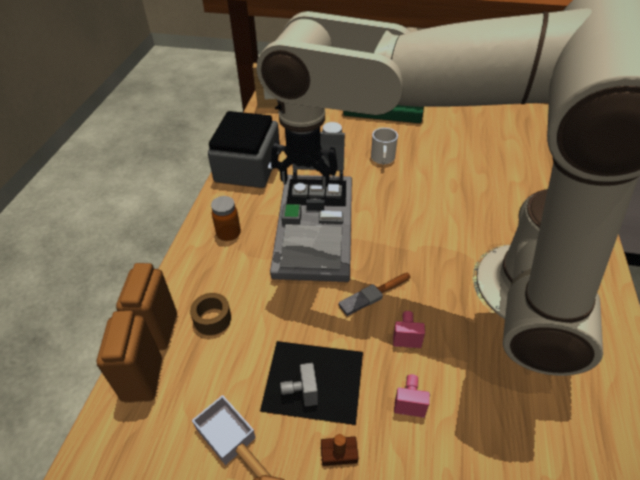

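The scene view shows the scale with its row of keys at about (248,287), (263,299) and (277,314), the long key at (285,260), and the cover at (215,305). The side view shows the grey weight on the black mat at (300,385). Three things have the weight's shape:
- **Grey, on the mat:** side (300,385), scene (425,162). This one fits, because it is steel-coloured and lies on the mat.
- **Pink:** side (408,330) and (412,397). The task excludes these.

Next I'll confirm with an enlarged crop.

```bash
cat > h.py <<'E'
import numpy as np,cv2
from scipy.spatial.transform import Rotation as Ro
def load(n): return dict(np.load(n))
def wcam(c,s):
    T=np.eye(4);T[:3,:3]=Ro.from_quat(s["eef_rot"]).as_matrix();T[:3,3]=s["position"]
    M=np.linalg.inv(T@np.array(c["mount"]));return dict(img=c["img"],mtx=c["mtx"],R=M[:3,:3],t=M[:3,3])
def ray(c,p):
    d=np.array(c["R"]).T@np.linalg.inv(c["mtx"])@[p[0],p[1],1];return -np.array(c["R"]).T@c["t"],d/np.linalg.norm(d)
def plane(c,p,z):
    o,d=ray(c,p);return o+d*(z-o[2])/d[2]
def tri(*cp):
    A=np.zeros((3,3));b=np.zeros(3)
    for c,p in cp:
        o,d=ray(c,p);P=np.eye(3)-np.outer(d,d);A+=P;b+=P@o
    x=np.linalg.solve(A,b)
    return x,[round(float(np.linalg.norm((np.eye(3)-np.outer(ray(c,p)[1],ray(c,p)[1]))@(x-ray(c,p)[0]))),1) for c,p in cp]
def proj(c,X):
    q=np.array(c["mtx"])@(np.array(c["R"])@X+c["t"]);return q[:2]/q[2]
E
python3 - <<'E'
from h import *
from rig import manip
S=load("scene0.npz");D=load("side0.npz")
s=manip.sense();c=manip.camera("wrist");w=wcam(c,s);np.savez("wrist0.npz",**w)
cv2.imwrite("pics/wrist0.png",c["img"][:,:,::-1])
def crop(c,x,y,ww,hh):return cv2.resize(c["img"][y:y+hh,x:x+ww],(400,300),interpolation=cv2.INTER_CUBIC)
I=np.vstack([np.hstack([crop(S,195,210,200,150),crop(S,380,125,80,60)]),np.hstack([crop(D,255,160,140,105),crop(D,260,335,100,75)])])
cv2.imwrite("pics/comp0.png",I[:,:,::-1])
for p,z in [((300,189),67),((316,190),67),((334,190),67),((300,385),32),((332,140),60)]:print(p,plane(D,p,z).round())
for p,z in [((277,314),67),((248,287),67),((285,260),67),((425,162),32)]:print(p,plane(S,p,z).round())
E
```

```text
(300, 189) [ 631. -177.   67.]
(316, 190) [ 586. -181.   67.]
(334, 190) [ 536. -190.   67.]
(300, 385) [506. 387.  32.]
(332, 140) [ 585. -432.   60.]
(277, 314) [ 637. -193.   67.]
(248, 287) [ 543. -208.   67.]
(285, 260) [ 535. -101.   67.]
(425, 162) [492. 388.  32.]
```

View pics/comp0.png

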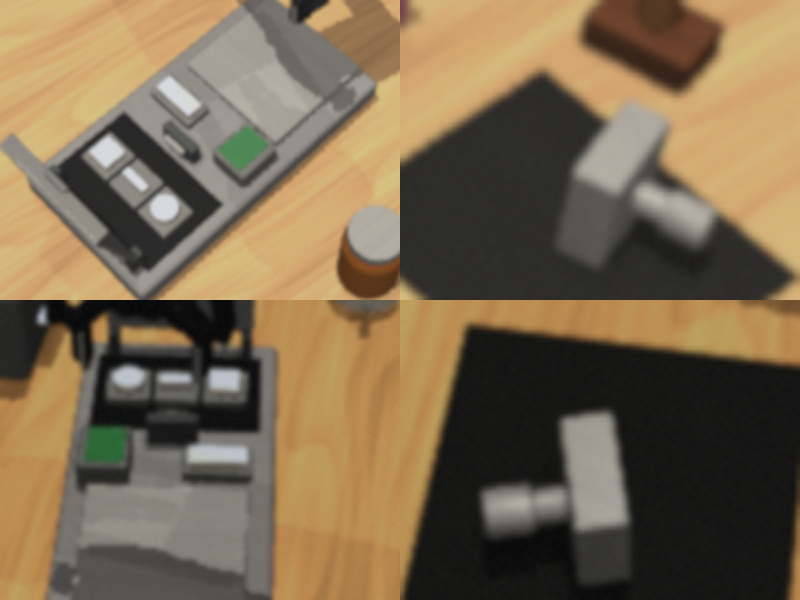

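View pics/wrist0.png

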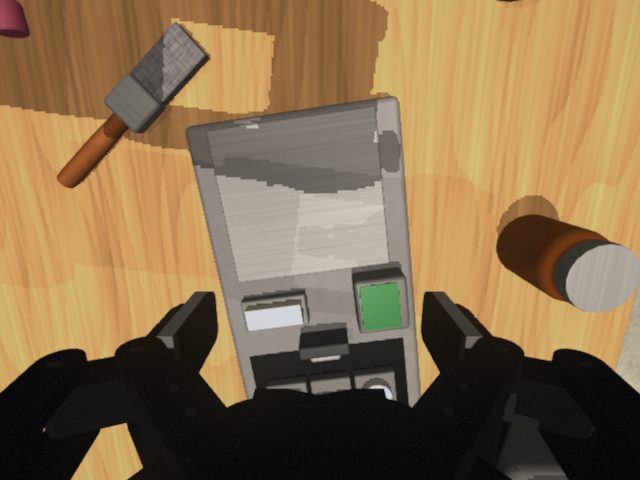

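The crop confirms it. The grey steel weight lies on the mat with its knob pointing about +x. The key order, from far to near in x, is round, narrow, square. The wrist view shows the pan with corners near (210,137), (378,108), (388,262) and (237,282).

```bash
cat > m.py <<'E'
from h import *
S=load("scene0.npz");D=load("side0.npz");W=load("wrist0.npz")
def blobs(c,x,y,w,h,mask,amin=15):
    m=np.zeros(c["img"].shape[:2],np.uint8);m[y:y+h,x:x+w]=mask(c["img"].astype(int))[y:y+h,x:x+w]
    n,l,st,ce=cv2.connectedComponentsWithStats(m);return [(ce[i].round(1),st[i,4],l==i) for i in range(1,n) if st[i,4]>=amin]
wh=lambda i:(i.min(2)>185)
bs=blobs(S,235,245,60,80,wh);bd=blobs(D,285,178,70,45,wh)
for b in bs+bd:print(b[0],b[1])
gr=lambda i:(i[:,:,1]>i[:,:,0]+25)&(i[:,:,1]>i[:,:,2]+20)
for c,r in((S,(290,260,60,50)),(D,(275,195,40,40)),(W,(340,260,80,80))):
    for b in blobs(c,*r,gr):print("green",b[0],b[1])
for b in blobs(W,230,280,90,60,wh):print("wlong",b[0],b[1])
# weight
g=lambda i:(i.min(2)>70)&(i.max(2)-i.min(2)<40)
for c,r in((S,(405,140,40,45)),(D,(275,355,50,60))):
    for b in blobs(c,*r,g):
        cn,_=cv2.findContours(b[2].astype(np.uint8),0,2);print("weight",b[0],b[1],cv2.convexHull(max(cn,key=len))[:,0].tolist())
for p in[(210,137),(378,108),(388,262),(237,282)]:print("pan",plane(W,p,60).round(1))
for p in[(189,129),(396,97),(216,150)]:print("wr",plane(W,p,45).round(1))
E
python3 m.py
```

```text
[283.9 257.4] 170
[248.  285.5] 141
[262.4 299.1] 50
[276.8 313.3] 132
[299.7 186.5] 21
[333.1 187.4] 26
[330.7 213.4] 37
green [316.1 283.4] 291
green [291.6 210. ] 170
green [380.5 306.1] 1686
wlong [273.5 317.6] 1030
weight [425.  162.2] 517 [[427, 146], [431, 148], [433, 150], [443, 168], [441, 172], [440, 173], [419, 177], [418, 177], [414, 175], [412, 173], [412, 171], [414, 158], [418, 152], [421, 149], [425, 146]]
weight [302.3 380.3] 612 [[312, 363], [313, 365], [314, 370], [316, 383], [316, 391], [311, 392], [283, 392], [281, 390], [280, 385], [280, 384], [282, 382], [301, 364], [305, 363]]
pan [477.8  75.2  60. ]
pan [624.2  99.1  60. ]
pan [640.1 -40.4  60. ]
pan [493.  -61.1  60. ]
wr [454.5  82.7  45. ]
wr [642.3 109.9  45. ]
wr [477.8  64.1  45. ]
```

```bash
cat > m2.py <<'E'
from h import *
S=load("scene0.npz");D=load("side0.npz");W=load("wrist0.npz")
def s(n,*a):x,e=tri(*a);print(n,x.round(1),e);return x
r=s("round",(S,(276.8,313.3)),(D,(299.7,186.5)))
q=s("square",(S,(248,285.5)),(D,(333.1,187.4)))
n=s("narrow",(S,(262.4,299.1)),(D,(316.25,187.3)))
l=s("long",(S,(283.9,257.4)),(D,(330.7,213.4)),(W,(273.5,317.6)))
g=s("green",(S,(316.1,283.4)),(D,(291.6,210)),(W,(380.5,306.1)))
a=r-q;print("len",np.linalg.norm(a),"ang",np.degrees(np.arctan2(a[1],a[0])))
for z,nm in((67,"z67"),):
  print([plane(S,p,67).round(1)[:2].tolist() for p in((276.8,313.3),(248,285.5),(262.4,299.1),(283.9,257.4))],[plane(D,p,67).round(1)[:2].tolist() for p in((299.7,186.5),(333.1,187.4),(316.25,187.3),(330.7,213.4))],plane(W,(273.5,317.6),67),"g",plane(W,(380.5,306.1),75),plane(S,(316.1,283.4),75),plane(D,(291.6,210),75))
# weight: block corners, knob end (crop pixels)
cs=lambda x,y:(380+x/5,125+y/5); cd=lambda x,y:(260+x/4,335+(y-300)/4)
k=s("knob end",(S,cs(700,228)),(D,cd(487,512)))
s("top outer+y? corner A",(S,cs(630,103)),(D,cd(605,525-0)))
s("top A far",(S,cs(630,103)),(D,cd(572,528)))
s("knobmid",(S,cs(690,214)),(D,cd(508,510)))
s("neck",(S,cs(654,196)),(D,cd(551,506)))
print("side top face z64:",[plane(D,cd(*p),68).round(1)[:2].tolist() for p in((560,418),(611,410),(628,520),(575,528))])
print("scene top face z68:",[plane(S,cs(*p),68).round(1)[:2].tolist() for p in((630,103),(668,115),(620,188),(575,170))])
print("mat side",[plane(D,cd(467,325),4).round(1)])
E
python3 m2.py
```

```text
round [ 634.6 -191.1   64. ] [1.0, 1.0]
square [ 540.  -204.7   64.3] [1.5, 1.5]
narrow [ 587.4 -197.2   63.5] [1.4, 1.4]
long [527.9 -97.9  64.3] [1.5, 1.1, 0.6]
green [631.8 -81.1  74.3] [1.8, 0.9, 1.1]
len 95.55682607829836 ang 8.174364701286818
[[634.9, -192.1], [539.9, -205.7], [587.5, -198.4], [527.9, -99.3]] [[634.5, -187.0], [540.6, -200.3], [587.6, -192.1], [528.5, -94.7]] [528.51991588 -95.90638077  67.        ] g [632.06705343 -79.57293902  75.        ] [630.63022413 -82.29083758  75.        ] [632.46069593 -80.3075283   75.        ]
knob end [516.8 466.7 126.7] [181.9, 181.9]
top outer+y? corner A [458.1 482.5 158.5] [173.8, 173.8]
top A far [464.5 483.  154.4] [166.8, 166.8]
knobmid [508.3 467.2 131.6] [182.5, 182.5]
neck [489.3 464.  133.5] [182.4, 182.4]
side top face z64: [[308.8, 321.2], [283.4, 311.7], [271.1, 370.9], [296.5, 380.0]]
scene top face z68: [[598.3, 574.9], [616.4, 584.7], [636.1, 525.9], [613.4, 516.2]]
mat side [array([361.9, 235.3,   4. ])]
```

```bash
sed -i 's#380+x/5#380+(x-400)/5#;s#260+x/4#260+(x-400)/4#' m2.py; python3 m2.py | tail -8
```

```text
knob end [540.1 399.6  33. ] [1.9, 1.9]
top outer+y? corner A [472.4 408.2  64. ] [4.9, 4.9]
top A far [481.2 409.7  66.4] [12.9, 12.9]
knobmid [530.3 398.8  36.5] [0.5, 0.5]
neck [509.2 392.4  36. ] [0.4, 0.4]
side top face z64: [[510.9, 359.8], [486.0, 350.3], [465.5, 408.1], [490.4, 417.2]]
scene top face z68: [[470.1, 403.2], [488.6, 413.6], [510.8, 358.1], [487.5, 347.6]]
mat side [array([586.2, 278. ,   4. ])]
```

The key spacing measures 95.6 mm against the nominal 96, at an angle of 8.2°. The knob is at (531,398,36) with its handle axis at 21°, and the block edges agree with that. I'll start with the round key at (634.7,-190).

```bash
python3 -m inch '[[-0.076,0.024,0,0,1],[-0.076,0.024,0,0,1],[-0.076,0.024,0,0,1],[-0.076,0.024,0,0,1],[-0.076,0.024,0,0,1],[0,0,0.06,0,1],[0,0,0.06,0,1],[0,0,0.06,0,1],[0,0,0.06,0,1],[0,0,0.04,0,1],[0,0,0,0,1],[0,0,0,0,1]]'
```

```text
t: 1.15
position: [634.6, -189.9, 90.8]
eef_rot: [0.707, 0.707, -0.0, -0.001]
wrist_force: [0.0, 0.0, 1.2]
gripper_width: -0.1
grasp_force: 0.0
```

```bash
python3 -m inch '[[0,0,0.02,0,1],[0,0,0.01,0,1],[0,0,0.006,0,1],[0,0,0.004,0,1],[0,0,0.004,0,1],[0,0,0.004,0,1],[0,0,0,0,1]]'
```

```text
t: 1.73
position: [635.0, -190.0, 67.1]
eef_rot: [0.707, 0.707, -0.0, -0.0]
wrist_force: [-0.3, 0.3, -0.2]
gripper_width: 0.4
grasp_force: 0.0
```

```bash
python3 -m inch '[[0,0,0.003,0,1],[0,0,0.003,0,1],[0,0,0.003,0,1],[0,0,0,0,1]]'; python3 -m inch '[[0,0,0.002,0,1],[0,0,0,0,1]]';  python3 -m inch '[[0,0,0.002,0,1],[0,0,0,0,1]]'
```

```text
t: 2.07
position: [635.1, -190.1, 62.7]
eef_rot: [0.707, 0.707, 0.0, 0.0]
wrist_force: [1.0, 0.1, 4.2]
gripper_width: 0.5
grasp_force: 1.9
t: 2.23
position: [635.1, -190.1, 61.9]
eef_rot: [0.707, 0.707, 0.0, 0.0]
wrist_force: [0.1, 0.1, 4.2]
gripper_width: 0.2
grasp_force: 2.2
t: 2.4
position: [635.1, -190.1, 61.0]
eef_rot: [0.707, 0.707, 0.0, 0.0]
wrist_force: [-0.2, 0.3, 6.2]
gripper_width: 0.0
grasp_force: 2.7
```

```bash
python3 -m inch '[[0,0,0.002,0,1],[0,0,0,0,1],[0,0,0,0,1]]';python3 -m inch '[[0,0,0.001,0,1],[0,0,0,0,1],[0,0,0,0,1]]'
```

```text
t: 2.65
position: [635.2, -190.1, 60.8]
eef_rot: [0.707, 0.707, 0.0, 0.0]
wrist_force: [-3.2, 2.4, 15.3]
gripper_width: 0.0
grasp_force: 7.7
t: 2.9
position: [635.2, -190.1, 60.8]
eef_rot: [0.707, 0.707, 0.0, 0.001]
wrist_force: [-5.2, 2.1, 20.7]
gripper_width: -0.3
grasp_force: 10.0
```

```bash
python3 -m inch '[[0,0,-0.02,0,1],[0,0,-0.06,0,1],[0,0,-0.06,0,1],[0,0,-0.06,0,1],[0.065,-0.0115,-0.03,0,-1],[0.065,-0.0115,0,0,-1],[0.065,-0.0115,0,0,-1],[0.065,-0.0115,0,0,-1],[0.065,-0.0115,0,0,-1],[0.065,-0.0115,0,0,-1],[0.065,-0.0115,0,0,-1],[0.065,-0.0115,0,0,-1]]'; python3 -m inch '[[0.065,-0.0115,0,0,-1],[0.065,-0.0115,0,0,-1],[0.065,-0.0115,0,0,-1],[0.065,-0.0115,0,0,-1],[0.065,-0.0115,0,0,-1],[0.065,-0.0115,0,0,-1],[0.06,-0.0115,0,0,-1],[0.03,-0.0115,0,0,-1],[0,0,0,0,-1]]';python3 -m inch '[[0,0,0,0.0767,-1],[0,0,0,0.0767,-1],[0,0,0,0.0767,-1],[0,0,0,0.0767,-1],[0,0,0,0.0767,-1],[0,0,0,0.0767,-1],[0,0,0,0.0767,-1],[0,0,0,0.0767,-1],[0,0,0,0.0767,-1],[0,0,0,0.0767,-1],[0,0,0,0,-1]]'
python3 - <<'E'
from h import *
from rig import manip
s=manip.sense();print(s["joint_positions"].round(2));c=manip.camera("wrist");w=wcam(c,s);np.savez("wrist1.npz",**w)
cv2.imwrite("pics/wrist1.png",c["img"][:,:,::-1])
for X in((476,377,36),(531,398,36),(536,400,36)):print(proj(w,np.array(X)).round())
E
```

```text
t: 3.9
position: [588.3, 71.5, 174.2]
eef_rot: [0.707, 0.707, -0.0, -0.0]
wrist_force: [0.1, -0.9, 0.7]
gripper_width: 85.3
grasp_force: 0.0
t: 4.65
position: [541.5, 312.9, 173.9]
eef_rot: [0.706, 0.708, -0.0, -0.001]
wrist_force: [0.6, -0.2, 0.7]
gripper_width: 85.4
grasp_force: 0.0
t: 5.57
position: [543.1, 309.2, 174.1]
eef_rot: [0.984, 0.178, -0.0, 0.0]
wrist_force: [-1.0, 0.3, 1.0]
gripper_width: 85.3
grasp_force: 0.0
[ 0.39  0.28  1.4  -0.    1.46  1.61]
[220. 271.]
[214. 204.]
[213. 198.]
```

View pics/wrist1.png

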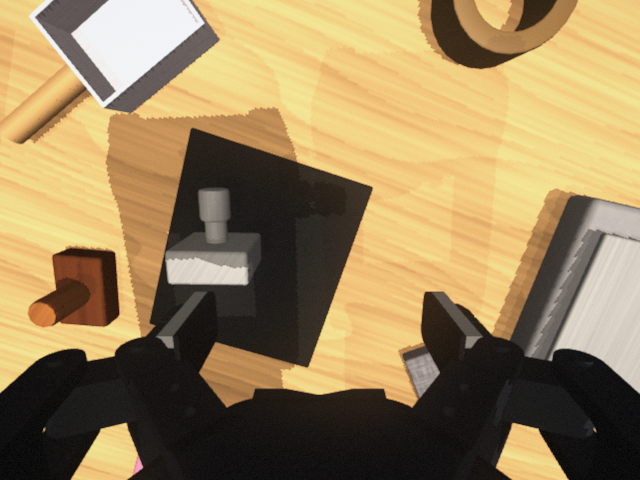

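The wrist view shows the weight's knob at (214,204), exactly where predicted, with its handle along the image's vertical. The mat's corners are at (193,128), (372,187), (308,367) and (150,322).

Run:
```python
from h import *
from rig import manip
w=load("wrist1.npz");s=manip.sense();R=Ro.from_quat(s["eef_rot"]).as_matrix()
P=[plane(w,p,4) for p in((193,128),(372,187),(308,367),(150,322))];print(np.round(P,0));m=np.mean(P,0);print("mat",m,[np.linalg.norm(P[i]-P[i-1]) for i in range(4)])
S=load("scene0.npz")
k=tri((w,(214,204)),(S,(380+290/5,125+214/5)));print("knob",k)
b=[plane(w,p,68)for p in((166,257),(176,233),(261,234),(249,258))];print(np.round(b,0))
print(R.round(3));print("to knob share",R.T@(np.array([531,398,15])-s["position"])/500,"mat centre rel knob in tool", R.T@(m-np.array([531,398,4])))
```

```text
[[581. 441.   4.]
 [588. 275.   4.]
 [391. 265.   4.]
 [384. 433.   4.]]
mat [485.77523939 353.74941449   4.        ] [np.float64(197.0721355039153), np.float64(165.95817804081355), np.float64(197.73062727334238), np.float64(168.12767815568984)]
knob (array([531.15583852, 397.40051445,  38.30636203]), [0.5, 0.5])
[[487. 414.  68.]
 [508. 411.  68.]
 [530. 351.  68.]
 [509. 354.  68.]]
[[ 0.933  0.359 -0.   ]
 [ 0.359 -0.933 -0.   ]
 [-0.     0.    -1.   ]]
to knob share [ 0.0412523  -0.17422763  0.31824136] mat centre rel knob in tool [-5.80980262e+01  2.50601609e+01  3.13346362e-02]
```

```bash
python3 -m inch '[[0.0082,-0.035,0,0,-1],[0.0082,-0.035,0,0,-1],[0.0082,-0.035,0,0,-1],[0.0082,-0.035,0,0,-1],[0.0082,-0.034,0,0,-1],[0,0,0.06,0,-1],[0,0,0.06,0,-1],[0,0,0.06,0,-1],[0,0,0.05,0,-1],[0,0,0.04,0,-1],[0,0,0,0,-1],[0,0,0,0,-1]]'
```

```text
t: 6.62
position: [530.7, 398.4, 38.9]
eef_rot: [0.983, 0.183, -0.001, 0.0]
wrist_force: [0.4, 0.5, 1.4]
gripper_width: 85.6
grasp_force: 0.0
```

```bash
python3 -m inch '[[0,0,0.02,0,-1],[0,0,0.02,0,-1],[0,0,0.006,0,-1],[0,0,0,0,-1],[0,0,0,0,0],[0,0,0,0,1],[0,0,0,0,1],[0,0,0,0,1],[0,0,0,0,1],[0,0,0,0,1],[0,0,0,0,1]]'
```

```text
t: 7.53
position: [531.2, 398.6, 16.7]
eef_rot: [0.983, 0.182, 0.0, -0.0]
wrist_force: [0.8, -0.2, 4.7]
gripper_width: 23.6
grasp_force: 58.5
```

```bash
python3 -m inch '[[0,0,-0.02,0,1],[0,0,-0.02,0,1],[0,0,-0.03,0,1],[0,0,-0.03,0,1],[0.03,0.02,-0.02,0,1],[0.03,0.02,0,0,1],[0,0,0,0,1],[0,0,0,0,1]]'
python3 - <<'E'
from h import *
from rig import manip
c=manip.camera("scene");d=manip.camera("side")
I=np.hstack([cv2.resize(c["img"][90:210,340:480],(400,343)),cv2.resize(d["img"][310:430,230:370],(400,343))])
cv2.imwrite("pics/lift.png",I[:,:,::-1]);print(manip.sense()["ft_torque"])
E
```

```text
t: 8.2
position: [566.6, 390.2, 76.5]
eef_rot: [0.983, 0.182, -0.0, 0.0]
wrist_force: [-0.7, -0.5, -8.6]
gripper_width: 23.4
grasp_force: 59.7
[ 0.1034459  -0.36379075 -0.02226302]
```

View pics/lift.png

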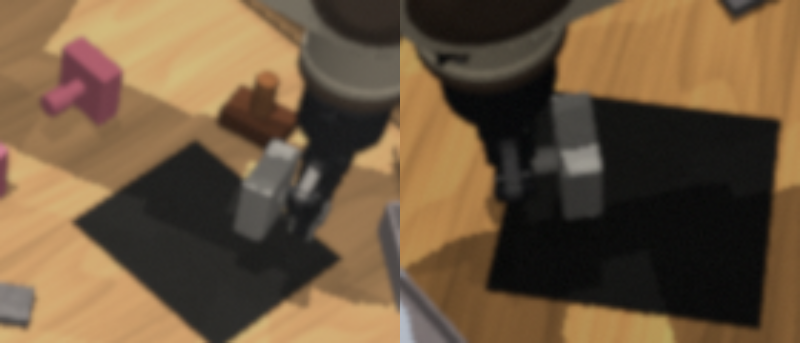

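The crop shows the pads' friction holding the weight level. I'll ease the grip until the block swings down under gravity, while keeping it low over the mat.

```bash
python3 -m inch '[[0,0,0.02,0,1],[0,0,0.02,0,1],[0,0,0,0,0.7],[0,0,0,0,0.7]]' | tail -2; python3 -m inch '[[0,0,0,0,0.55],[0,0,0,0,0.55]]'| tail -2;python3 -m inch '[[0,0,0,0,0.5],[0,0,0,0,0.5]]'| tail -3;python3 - <<'E'
from rig import manip
print(manip.sense()["ft_torque"],manip.sense()["position"])
E
```

```text
gripper_width: 23.0
grasp_force: 59.6
gripper_width: 23.5
grasp_force: 59.6
wrist_force: [-0.8, -0.3, -8.9]
gripper_width: 23.5
grasp_force: 59.6
[ 0.15099663 -0.35849185  0.02437108] [566.25658898 390.69489959  56.58167965]
```

```bash
for c in 1; do python3 -m inch '[[0,0,0,0,0.47],[0,0,0,0,0.47]]'| tail -2;python3 -m inch '[[0,0,0,0,0.45],[0,0,0,0,0.45]]'| tail -3;done
python3 - <<'E'
from rig import manip
print(manip.sense()["ft_torque"],manip.sense()["position"])
E
```

```text
gripper_width: 23.4
grasp_force: 59.6
wrist_force: [0.2, 0.4, -8.8]
gripper_width: 23.9
grasp_force: 43.4
[ 1.58538017e-01 -3.35871325e-01  3.13373713e-04] [566.11443325 390.63309114  56.28622769]
```

```bash
cat > st.py <<'E'
from rig import manip
s=manip.sense();print(s["ft_torque"].round(3),s["position"].round(1),s["wrist_force"].round(1))
E
python3 -m inch '[[0,0,0,0,0.445],[0,0,0,0,0.445],[0,0,0,0,0.445]]'| tail -2;python3 st.py;python3 -m inch '[[0,0,0,0,0.44],[0,0,0,0,0.44],[0,0,0,0,0.44]]'| tail -2;python3 st.py
```

```text
gripper_width: 23.9
grasp_force: 35.4
[ 0.102 -0.212 -0.004] [566.1 390.6  56.2] [ 0.3 -0.4 -9.1]
gripper_width: 23.8
grasp_force: 28.5
[ 0.013 -0.153  0.013] [566.2 390.6  56.3] [ 0.2 -0.7 -8.4]
```

```bash
python3 -m inch '[[0,0,0,0,0.435],[0,0,0,0,0.435],[0,0,0,0,0.435]]'| tail -2;python3 st.py;python3 -m inch '[[0,0,0,0,0.43],[0,0,0,0,0.43],[0,0,0,0,0.43]]'| tail -2;python3 st.py
```

```text
gripper_width: 24.1
grasp_force: 21.8
[ 0.078 -0.186 -0.009] [566.1 390.6  56.3] [-0.2  0.9 -9.6]
gripper_width: 24.4
grasp_force: 15.6
[-0.033 -0.075  0.022] [566.1 390.6  56.3] [-0.9 -0.3 -7.6]
```

```bash
python3 -m inch '[[0,0,0,0,0.5],[0,0,0,0,1],[-0.025,0,0,0,1],[-0.035,0,0,0,1],[-0.035,0,0,0,1],[-0.035,0,0,0,1],[-0.02,0,0,0,1],[0,0,0,0,1],[0,0,0,0,1]]'|tail -2;python3 st.py; python3 -m inch '[[0,0,0.004,0,1],[0,0,0.004,0,1],[0,0,0,0,1],[0,0,0,0,1]]'|tail -2;python3 st.py; python3 -m inch '[[0,0,0.004,0,1],[0,0,0.004,0,1],[0,0,0,0,1],[0,0,0,0,1]]'|tail -2;python3 st.py
```

```text
gripper_width: 23.1
grasp_force: 59.7
[ 0.084 -0.128  0.037] [496.  363.9  56.7] [ 0.  -0.6 -8.6]
gripper_width: 23.5
grasp_force: 63.5
[-0.744  1.222  0.026] [498.2 364.8  55.8] [-5.3 -4.  29.8]
gripper_width: 23.3
grasp_force: 67.8
[-0.756  0.645 -0.081] [500.1 365.6  54.4] [-3.8 -5.  52.2]
```

```bash
python3 -m inch '[[0,0,-0.004,0,1],[0,0,-0.004,0,1],[0,0,0,0,1]]'|tail -2;python3 st.py
python3 - <<'E'
from h import *
from rig import manip
c=manip.camera("scene");d=manip.camera("side")
I=np.hstack([cv2.resize(c["img"][110:230,340:480],(400,343)),cv2.resize(d["img"][310:430,250:390],(400,343))])
cv2.imwrite("pics/hang.png",I[:,:,::-1])
E
```

```text
gripper_width: 22.9
grasp_force: 63.8
[ 0.064 -0.37  -0.056] [498.3 364.8  54.9] [ 0.9  0.2 15.7]
```

View pics/hang.png

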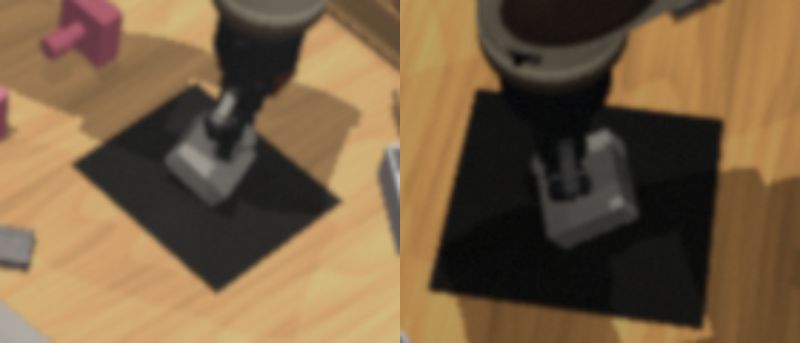

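The block hangs roughly 20–25° from upright, over the middle of the mat and touching it. That is within tipping range, so I'll ease the fingers open gradually.

```bash
python3 -m inch '[[0,0,0,0,0.45],[0,0,0,0,0.44],[0,0,0,0,0.43],[0,0,0,0,0.42],[0,0,0,0,0.41],[0,0,0,0,0.40],[0,0,0,0,0.38],[0,0,0,0,0.35],[0,0,0,0,0.3],[0,0,0,0,0.2]]'|tail -2;python3 st.py; python3 -m inch '[[0,0,0,0,-0.5],[0,0,0,0,-1],[0,0,0,0,-1],[0,0,-0.04,0,-1],[0,0,-0.06,0,-1],[0,0,-0.08,0,-1],[0,0,-0.08,0,-1],[0,-0.05,0,0,-1],[0,-0.05,0,0,-1],[0,-0.05,0,0,-1],[0,0,0,0,-1]]';python3 - <<'E'
from h import *
from rig import manip
c=manip.camera("scene");d=manip.camera("side");s=manip.sense();W=wcam(manip.camera("wrist"),s)
np.savez("s2.npz",**c);np.savez("d2.npz",**d);np.savez("w2.npz",**W)
f=lambda c,x,y,w,h:cv2.resize(c["img"][y:y+h,x:x+w],(400,300),interpolation=cv2.INTER_CUBIC)
I=np.vstack([np.hstack([f(c,380,125,80,60),f(d,280,335,100,75)]),np.hstack([f(W,0,0,640,480),f(W,160,120,320,240)])])
cv2.imwrite("pics/stand.png",I[:,:,::-1]);print(proj(W,np.array((490,362,76))))
E
```

```text
gripper_width: 34.2
grasp_force: 0.0
[ 0.02   0.002 -0.069] [496.1 363.8  52.2] [-0.5  0.2  0.3]
t: 13.82
position: [467.6, 437.0, 182.3]
eef_rot: [0.983, 0.183, -0.0, -0.001]
wrist_force: [0.2, 0.7, -0.5]
gripper_width: 85.7
grasp_force: 0.0
[419.12836375 245.08155191]
```

View pics/stand.png

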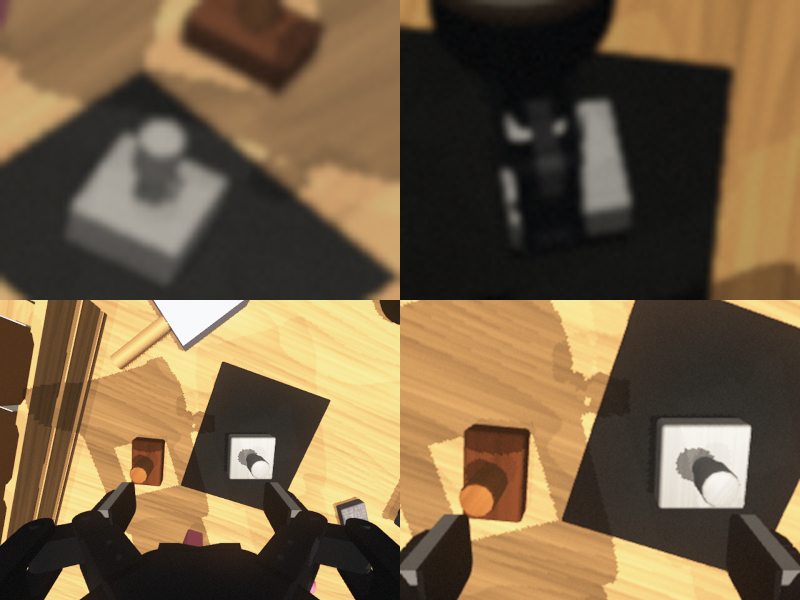

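The weight stands upright on the mat. Its knob top is at about wrist (416,270) and scene (412.4,152.4).

Run:
```python
from h import *
from rig import manip
S=load("s2.npz");W=load("w2.npz");s=manip.sense()
x,e=tri((S,(412.4,152.4)),(W,(416,270.4)));print(x,e,plane(W,(416,270.4),76))
# block top corners in wrist
b=[plane(W,(160+(u-400)*.8,120+(v-300)*.8),32) for u,v in((660,418),(750,425),(743,508),(658,507))];print(np.round(b,1),np.mean(b,0))
R=Ro.from_quat(s["eef_rot"]).as_matrix()
p=np.mean(b,0);print(R.T@(np.array([x[0],x[1],100])-s["position"])/500,[np.degrees(np.arctan2(*(b[i]-b[i-1])[1::-1])) for i in range(4)])
```

```text
[469.62511759 354.10532643  72.97675322] [0.4, 0.4] [470.73495178 355.5137839   76.        ]
[[492.2 398.4  32. ]
 [510.2 337.9  32. ]
 [452.3 314.9  32. ]
 [430.5 373.6  32. ]] [471.30190099 356.19690009  32.        ]
[-0.0561922   0.14881847  0.16421993] [np.float64(21.910409878422), np.float64(-73.44582921782614), np.float64(-158.41531066032607), np.float64(110.35365772565893)]
```

```bash
python3 -m inch '[[-0.0134,0.037,0,0,-1],[-0.0134,0.037,0,0,-1],[-0.0134,0.037,0,0,-1],[-0.0134,0.036,0,0,-1],[0,0,0.06,0,-1],[0,0,0.06,0,-1],[0,0,0.06,0,-1],[0,0,0.05,0,-1],[0,0,0.03,0,-1],[0,0,0.012,0,-1],[0,0,0,0,-1],[0,0,0,0,-1]]'; python3 -m inch '[[0,0,0,0,0],[0,0,0,0,0.4],[0,0,0,0,1],[0,0,0,0,1],[0,0,0,0,1],[0,0,0,0,1],[0,0,0,0,1]]'
```

```text
t: 14.97
position: [471.1, 355.3, 47.1]
eef_rot: [0.983, 0.182, 0.0, -0.0]
wrist_force: [-0.7, 0.1, -0.4]
gripper_width: 85.4
grasp_force: 0.0
t: 15.55
position: [470.9, 355.4, 46.7]
eef_rot: [0.983, 0.182, 0.0, 0.0]
wrist_force: [0.6, -5.1, 6.0]
gripper_width: 23.2
grasp_force: 58.6
```

```bash
python3 -m inch '[[0,0,-0.02,0,1],[0,0,-0.05,0,1],[0,0,-0.06,0,1],[0,0,-0.06,0,1],[0,0,0,0,1]]'|tail -2;python3 st.py
python3 - <<'E'
from h import *
W=load("wrist0.npz");i=W["img"][90:300,180:420]
i=cv2.resize(i,None,fx=2.8,fy=2.8,interpolation=cv2.INTER_CUBIC)
i=cv2.createCLAHE(3,(4,4)).apply(cv2.cvtColor(i,cv2.COLOR_RGB2GRAY));cv2.imwrite("pics/pan.png",i)
E
```

```text
gripper_width: 23.1
grasp_force: 60.7
[ 0.131 -0.087  0.039] [472.  356.7 147.3] [ 1.8  0.7 -6.2]
```

View pics/pan.png

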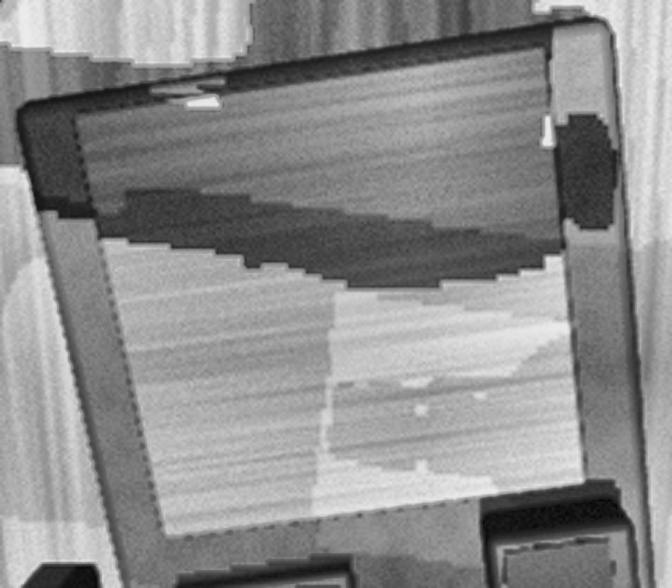

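The pan's corners show clearly in the crop at (77,116), (547,47), (583,484) and (165,538).

Run:
```python
from h import *
from rig import manip
W=load("wrist0.npz");S=load("scene0.npz");s=manip.sense()
P=[plane(W,(180+u/2.8,90+v/2.8),60) for u,v in((77,116),(547,47),(583,484),(165,538))]
print(np.round(P,1),[np.linalg.norm(P[i]-P[i-1]).round(1) for i in range(4)]);m=np.mean(P,0)
ang=[np.degrees(np.arctan2(*(P[i]-P[i-1])[1::-1])).round(1) for i in range(4)];print(m,ang)
# pan right-near corner from scene crop for height check
print(tri((W,(180+165/2.8,90+538/2.8)),(S,(195+190/2,210+65/2))),tri((W,(180+583/2.8,90+484/2.8)),(S,(195+275/2,210+142/2))))
r=np.array([587.5,-196.5]);d=m[:2]-r;t=np.radians(8.2);print("scale frame",d@[np.cos(t),np.sin(t)],d@[-np.sin(t),np.cos(t)])
R=Ro.from_quat(s["eef_rot"]).as_matrix();print(R.T@(np.array([m[0],m[1],147.3])-s["position"])/500)
```

```text
[[476.   79.9  60. ]
 [621.9 100.1  60. ]
 [640.3 -41.3  60. ]
 [494.9 -61.2  60. ]] [np.float64(142.4), np.float64(147.3), np.float64(142.5), np.float64(146.8)]
[558.2776758   19.36583614  60.        ] [np.float64(97.6), np.float64(7.9), np.float64(-82.6), np.float64(-172.2)]
(array([495.68174442, -61.65393093,  57.00307294]), [1.6, 1.6]) (array([640.68418349, -42.69911163,  56.74647695]), [0.5, 0.5])
scale frame 1.865152127689548 217.8268226131061
[-0.08046954  0.69168849 -0.00139846]
```

```bash
python3 -m inch '[[-0.0067,0.02,0,0,1],[-0.0067,0.04,0,0,1],[-0.0067,0.065,0,0,1],[-0.0067,0.065,0,0,1],[-0.0067,0.065,0,0,1],[-0.0067,0.065,0,0,1],[-0.0067,0.065,0,0,1],[-0.0067,0.065,0,0,1],[-0.0067,0.065,0,0,1],[-0.0067,0.065,0,0,1],[-0.0067,0.065,0,0,1],[-0.0067,0.04,0,0,1]]';python3 -m inch '[[0,0.007,0,0,1],[0,0,0,0,1],[0,0,0,0,1]]'
```

```text
t: 16.97
position: [555.1, 18.3, 139.5]
eef_rot: [0.983, 0.181, -0.001, -0.0]
wrist_force: [0.8, 1.0, -10.2]
gripper_width: 23.1
grasp_force: 60.8
t: 17.22
position: [556.0, 18.3, 140.0]
eef_rot: [0.983, 0.182, -0.001, -0.001]
wrist_force: [0.7, 0.6, -8.9]
gripper_width: 23.3
grasp_force: 60.9
```

```bash
python3 -m inch '[[0.0045,0.001,0.02,0,1],[0,0,0.02,0,1],[0,0,0.016,0,1],[0,0,0.008,0,1],[0,0,0,0,1],[0,0,0,0,1]]'|head -4;python3 -m inch '[[0,0,0.003,0,1],[0,0,0.003,0,1],[0,0,0,0,1],[0,0,0,0,1]]'|head -4;python3 -m inch '[[0,0,0.002,0,1],[0,0,0.002,0,1],[0,0,0,0,1],[0,0,0,0,1]]'|head -4
```

```text
t: 17.72
position: [559.0, 18.7, 109.0]
eef_rot: [0.983, 0.182, -0.0, -0.0]
wrist_force: [-0.7, 0.5, -9.2]
t: 18.05
position: [559.1, 18.4, 106.4]
eef_rot: [0.983, 0.182, 0.0, 0.0]
wrist_force: [-0.1, 0.4, -9.2]
t: 18.38
position: [559.1, 18.5, 104.2]
eef_rot: [0.983, 0.182, -0.0, -0.0]
wrist_force: [-0.4, -0.6, -9.0]
```

```bash
python3 -m inch '[[0,0,0.002,0,1],[0,0,0,0,1],[0,0,0,0,1]]'|sed -n 2,4p;python3 -m inch '[[0,0,0.002,0,1],[0,0,0,0,1],[0,0,0,0,1]]'|sed -n 2,4p;python3 st.py
```

```text
position: [559.1, 18.4, 103.2]
eef_rot: [0.983, 0.182, -0.0, -0.0]
wrist_force: [0.3, 0.2, -8.4]
position: [559.3, 18.3, 102.8]
eef_rot: [0.983, 0.182, 0.0, 0.0]
wrist_force: [-1.6, -2.2, -1.3]
[-0.254  0.326  0.053] [559.3  18.3 102.8] [-1.6 -2.2 -1.3]
```

```bash
python3 -m inch '[[0,0,0.001,0,1],[0,0,0,0,0.45],[0,0,0,0,0.44],[0,0,0,0,0.43],[0,0,0,0,0.42],[0,0,0,0,0.4],[0,0,0,0,0.35],[0,0,0,0,0.2],[0,0,0,0,-0.3],[0,0,0,0,-1],[0,0,0,0,-1],[0,0,0,0,-1]]'|tail -3;python3 -m inch '[[0,0,-0.02,0,-1],[0,0,-0.04,0,-1],[0,0,-0.06,0,-1],[0,0,-0.06,0,-1],[0,0,0,0,-1],[0,0,0,0,1],[0,0,0,0,1]]'
python3 - <<'E'
from h import *
from rig import manip
s=manip.sense();R=Ro.from_quat(s["eef_rot"]).as_matrix()
print(R.T@(np.array([540.2,-203.3,80])-s["position"])/500)
c=manip.camera("scene");np.savez("s3.npz",**c)
for X in((559,18.5,132),(559,18.5,60)):print(proj(c,np.array(X)))
i=c["img"][170:290,260:420];
cv2.imwrite("pics/onpan.png",cv2.resize(i,(800,600))[:,:,::-1])
E
```

```text
wrist_force: [-0.1, 0.5, 0.5]
gripper_width: 80.2
grasp_force: 0.0
t: 20.47
position: [559.0, 18.5, 191.8]
eef_rot: [0.983, 0.182, -0.0, -0.0]
wrist_force: [0.2, -0.8, -0.4]
gripper_width: 64.0
grasp_force: 0.0
[-0.19377043  0.40076083  0.2234917 ]
[332.87837197 225.51240339]
[332.21605817 242.41295918]
```

View pics/onpan.png

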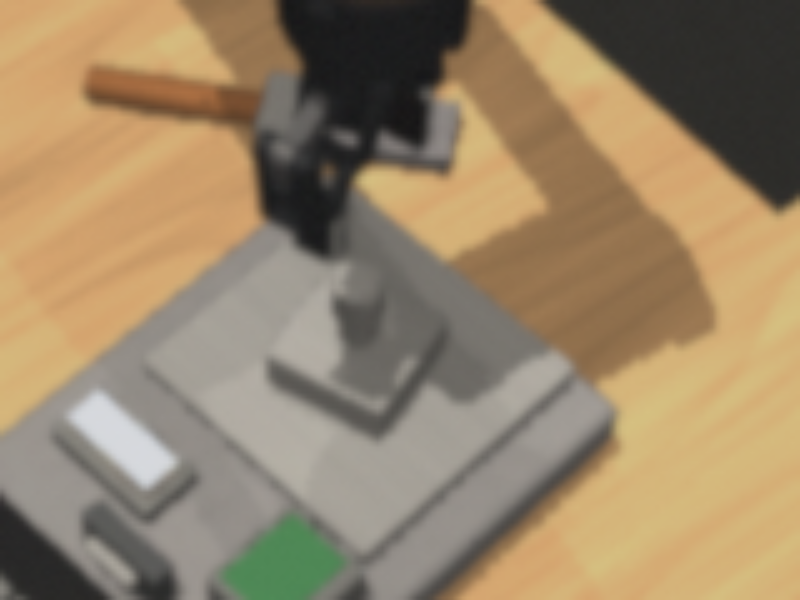

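The picture shows the weight upright in the middle of the pan and the gripper clear of it. Next is the square key.

```bash
python3 -m inch '[[-0.0242,0.0501,0,0,1],[-0.0242,0.0501,0,0,1],[-0.0242,0.0501,0,0,1],[-0.0242,0.0501,0,0,1],[-0.0242,0.0501,0,0,1],[-0.0242,0.0501,0,0,1],[-0.0242,0.0501,0,0,1],[-0.0242,0.0501,0,0,1],[0,0,0.06,0,1],[0,0,0.06,0,1],[0,0,0.06,0,1],[0,0,0,0,1]]';python3 -m inch '[[0,0,0.03,0,1],[0,0,0.012,0,1],[0,0,0.008,0,1],[0,0,0,0,1],[0,0,0,0,1]]'
```

```text
t: 21.52
position: [537.5, -202.1, 95.3]
eef_rot: [0.983, 0.182, -0.004, -0.003]
wrist_force: [-1.5, -0.2, -0.9]
gripper_width: 0.1
grasp_force: 0.0
t: 21.93
position: [540.7, -203.4, 77.6]
eef_rot: [0.983, 0.182, 0.0, 0.0]
wrist_force: [-0.1, -0.0, 0.4]
gripper_width: 0.1
grasp_force: 0.0
```

```bash
python3 -m inch '[[0,0,0.008,0,1],[0,0,0.006,0,1],[0,0,0.004,0,1],[0,0,0.003,0,1],[0,0,0.003,0,1],[0,0,0.003,0,1],[0,0,0.002,0,1],[0,0,0,0,1],[0,0,0,0,1]]'|sed -n 2,4p;python3 -m inch '[[0,0,0.002,0,1],[0,0,0,0,1],[0,0,0,0,1]]'|sed -n 2,4p;python3 -m inch '[[0,0,0.002,0,1],[0,0,0,0,1],[0,0,0,0,1]]'|sed -n 2,4p
```

```text
position: [540.4, -203.3, 62.4]
eef_rot: [0.983, 0.182, -0.0, -0.0]
wrist_force: [-1.8, 0.6, 4.6]
position: [540.4, -203.3, 61.3]
eef_rot: [0.983, 0.182, -0.0, -0.0]
wrist_force: [-2.2, 1.0, 5.0]
position: [540.5, -203.3, 60.9]
eef_rot: [0.983, 0.182, 0.0, 0.0]
wrist_force: [-4.9, 2.4, 13.5]
```

Bottomed out at z = 60.9, the same as the round key. I'll lift, yaw into line with the scale, and go over and behind the open cover.

```bash
python3 -m inch '[[0,0,0.001,0,1],[0,0,0,0,1],[0,0,-0.01,0,1],[0,0,-0.04,0,1],[0,0,-0.06,0,1],[0,0,-0.06,0,1],[0,0,-0.06,0,1],[0,0,-0.06,0,1],[0,0,-0.05,0,1],[0,0,0,0.071,1],[0,0,0,0.071,1],[0,0,0,0,1]]';python3 -m inch '[[0.0121,0.0475,0,0,1],[0.0121,0.0475,0,0,1],[0.0121,0.0475,0,0,1],[0.0121,0.0475,0,0,1],[0.0121,0.0475,0,0,1],[0.0121,0.0475,0,0,1],[0.0121,0.0475,0,0,1],[0.0121,0.0475,0,0,1],[0,0,0,0,1],[0,0,0,0,1]]'
cat > sf.py <<'E'
from h import *
from rig import manip
s=manip.sense();d=s["position"][:2]-[599.6,-280.7];t=np.radians(8.2)
R=Ro.from_quat(s["eef_rot"]).as_matrix()
print("X %.1f Y %.1f z %.1f"%(d@[np.cos(t),np.sin(t)],d@[-np.sin(t),np.cos(t)],s["position"][2]),"toolx deg",np.degrees(np.arctan2(R[1,0],R[0,0])).round(1),s["wrist_force"].round(1),s["joint_positions"].round(2))
E
python3 sf.py
python3 - <<'E'
from h import *
S=load("s3.npz");t=np.radians(8.2);x=np.array([np.cos(t),np.sin(t),0]);y=np.array([-np.sin(t),np.cos(t),0]);H=np.array([599.6,-280.7,75])
# predicted open cover edge corners vs image grey
for sx in(-75,0,75):print(proj(S,H+sx*x-36*y+[0,0,106]).round(),proj(S,H+sx*x).round())
E
```

```text
t: 24.18
position: [540.6, -203.4, 229.9]
eef_rot: [0.998, 0.068, 0.0, 0.0]
wrist_force: [0.5, 0.3, -0.1]
gripper_width: -0.2
grasp_force: 0.0
t: 25.02
position: [615.3, -385.4, 228.1]
eef_rot: [0.997, 0.073, -0.001, -0.001]
wrist_force: [-0.3, 0.5, -0.7]
gripper_width: 0.3
grasp_force: 0.0
X 0.7 Y -105.9 z 228.1 toolx deg 8.3 [-0.3  0.5 -0.7] [-0.67  0.48  1.02 -0.    1.64  0.76]
[188. 288.] [211. 300.]
[211. 313.] [233. 322.]
[236. 338.] [256. 346.]
```

Run:
```python
from h import *
S=load("s3.npz");D=load("d2.npz");t=np.radians(8.2);x=np.array([np.cos(t),np.sin(t),0]);y=np.array([-np.sin(t),np.cos(t),0]);H=np.array([599.6,-280.7,0])
print(-S["R"].T@S["t"])
for Y in(-10,0,10,20):print(Y,proj(S,H+100*x+Y*y+[0,0,45]).round(),proj(S,H-75*x+Y*y+[0,0,75]).round(),proj(S,H-75*x+(Y-36)*y+[0,0,181]).round())
# measured: scale near-right deck corner, from scene0 crop (152,292)/(140,293)
print("deck corner meas on z45", *[ (lambda d:(d@x,d@y))(plane(S,(195+u/2,210+v/2),45)-H) for u,v in((143,284),(222,208),(30,185))])
i=load("scene0.npz")["img"];print(i[275:300,195:225].mean(2).astype(int)[::3,::3])
```

```text
[1071.30852492 -402.30223349 1114.23600145]
-10 [262. 362.] [207. 303.] [184. 291.]
0 [265. 359.] [211. 300.] [188. 288.]
10 [269. 356.] [215. 297.] [192. 285.]
20 [272. 353.] [218. 294.] [196. 282.]
deck corner meas on z45 (np.float64(89.88699732604333), np.float64(12.240468202813743)) (np.float64(86.21340390730953), np.float64(133.1677708729116)) (np.float64(-86.6483629767964), np.float64(-0.3045088496366759))
[[169 166 163 164 172 175 173 173 174 172]
 [164 151 136 166 174 173 175 173 173 173]
 [150 136 136 138 171 175 173 174 175 176]
 [150 137 137 136 142 169 174 175 174 170]
 [173 150 137 137 137 141 170 173 168 149]
 [178 174 145 145 137 137 139 158 144 148]
 [174 174 173 146 146 138 137 135 124  97]
 [174 173 170 167 144 148 138 135 129  81]
 [170 168 165 166 164 134 148 138 117 129]]
```

Run:
```python
from h import *
S=load("scene0.npz");W=load("wrist0.npz");t=np.radians(8.2);x=np.array([np.cos(t),np.sin(t),0]);y=np.array([-np.sin(t),np.cos(t),0]);H=np.array([599.6,-280.7,0])
f=lambda p:np.round([(p-H)@x,(p-H)@y,p[2]],1)
for v in(332,344,352,358):print("W",v,f(plane(W,(323,v),77)))
for p in((286,276.5),(284,272),(290,281)):print("S",p,f(plane(S,p,77)))
col=W["img"][320:372,323].mean(1).astype(int);print(col.tolist())
# black area edges along y in wrist, deck plane, column 255 
c=W["img"][330:395,262].mean(1).astype(int);print(c.tolist())
```

```text
W 332 [  2.9 176.1  77. ]
W 344 [  1.1 163.2  77. ]
W 352 [ -0.2 154.4  77. ]
W 358 [ -1.1 147.7  77. ]
S (286, 276.5) [ -0.5 155.6  77. ]
S (284, 272) [-12.1 160.2  77. ]
S (290, 281) [ 14.2 154.1  77. ]
[145, 143, 144, 115, 90, 90, 94, 92, 91, 91, 67, 33, 30, 31, 34, 31, 33, 35, 34, 29, 34, 32, 34, 32, 31, 39, 56, 74, 84, 84, 78, 77, 79, 79, 80, 79, 78, 147, 184, 175, 129, 67, 34, 33, 32, 33, 30, 35, 35, 34, 32, 26]
[138, 142, 143, 143, 141, 142, 143, 142, 143, 146, 147, 145, 146, 147, 144, 149, 146, 150, 150, 146, 142, 144, 143, 145, 106, 54, 38, 38, 37, 36, 36, 35, 35, 35, 38, 33, 36, 34, 34, 35, 32, 37, 34, 33, 35, 32, 32, 30, 34, 31, 33, 33, 34, 30, 32, 33, 29, 32, 25, 24, 22, 15, 20, 20, 20]
```

Catch and cover geometry put the hinge about 60 mm from the key row, so Y≈+25 in my frame. I'll lower behind the cover and push it over.

```bash
python3 -m inch '[[0,0,0.06,0,1],[0,0,0.06,0,1],[0,0,0.056,0,1],[0,0,0,0,1],[0,0,0,0,1]]'|tail -3;python3 sf.py;python3 -m inch '[[0,-0.03,0,0,1],[0,-0.03,0,0,1],[0,-0.03,0,0,1],[0,-0.03,0,0,1],[0,-0.03,0,0,1],[0,-0.03,0,0,1],[0,-0.02,0,0,1],[0,-0.02,0,0,1],[0,-0.02,0,0,1],[0,0,0,0,1]]'|tail -3;python3 sf.py
```

```text
wrist_force: [0.5, 0.1, 1.6]
gripper_width: -0.2
grasp_force: 0.0
X 0.6 Y -103.9 z 141.3 toolx deg 8.3 [0.5 0.1 1.6] [-0.66  0.5   1.16  0.    1.48  0.76]
wrist_force: [-5.0, 1.5, 24.8]
gripper_width: -0.1
grasp_force: 10.3
X 2.3 Y 15.9 z 147.6 toolx deg 8.3 [-5.   1.5 24.8] [-0.53  0.35  1.36  0.    1.42  0.89]
```

```bash
python3 -m inch '[[0,0.01,-0.02,0,1],[0,0,-0.02,0,1],[0,0,0,0,1]]'|tail -3;python3 sf.py
```

```text
wrist_force: [1.0, -0.8, -0.2]
gripper_width: 0.2
grasp_force: 0.2
X 1.8 Y 9.3 z 165.9 toolx deg 8.2 [ 1.  -0.8 -0.2] [-0.54  0.35  1.33 -0.    1.46  0.89]
```

Run:
```python
from h import *
from rig import manip
c=manip.camera("scene");a=load("s3.npz")["img"]
t=np.radians(8.2);x=np.array([np.cos(t),np.sin(t),0]);y=np.array([-np.sin(t),np.cos(t),0]);H=np.array([599.6,-280.7,75])+25*y
for ph in(109,100,90,80,70,60,45):
    p=np.radians(ph);r=[]
    for sx in(-70,70):
        for s in(105,60):
            q=proj(c,H+sx*x+(s*np.cos(p))*y+[0,0,s*np.sin(p)]).round().astype(int);r.append((q.tolist(),a[q[1],q[0]].tolist(),c["img"][q[1],q[0]].tolist()))
    print(ph,r)
```

```text
109 [([200, 283], [140, 137, 131], [191, 165, 112]), ([210, 288], [142, 139, 132], [27, 27, 28]), ([246, 329], [81, 80, 75], [142, 137, 132]), ([254, 332], [54, 53, 52], [107, 104, 100])]
100 [([206, 277], [213, 187, 125], [37, 33, 32]), ([213, 285], [213, 186, 126], [28, 28, 29]), ([252, 322], [42, 42, 42], [70, 69, 67]), ([257, 329], [41, 41, 41], [69, 69, 66])]
90 [([213, 271], [213, 183, 123], [152, 143, 125]), ([217, 281], [213, 183, 124], [28, 29, 31]), ([259, 316], [42, 42, 40], [92, 90, 85]), ([261, 325], [42, 42, 41], [49, 49, 48])]
80 [([220, 266], [213, 180, 121], [127, 119, 104]), ([221, 278], [213, 181, 123], [27, 29, 29]), ([266, 310], [106, 105, 99], [87, 86, 82]), ([265, 322], [43, 43, 42], [29, 29, 30])]
70 [([227, 262], [213, 179, 120], [111, 104, 91]), ([225, 276], [213, 181, 122], [28, 28, 28]), ([273, 305], [84, 83, 80], [67, 66, 63]), ([269, 319], [140, 136, 129], [85, 83, 80])]
60 [([234, 259], [213, 178, 120], [127, 118, 104]), ([228, 274], [213, 178, 119], [27, 28, 27]), ([279, 302], [51, 50, 49], [33, 32, 32]), ([272, 317], [201, 204, 208], [156, 147, 134])]
45 [([243, 257], [213, 186, 126], [92, 77, 58]), ([233, 273], [213, 180, 122], [28, 29, 28]), ([287, 298], [41, 41, 39], [30, 30, 30]), ([277, 315], [214, 216, 221], [166, 156, 142])]
```

The cover has left its open position and now rests on the finger. I'll follow its arc with the tip near the free edge.

```bash
python3 -m inch '[[0,-0.016,0.006,0,1],[0,-0.016,0.006,0,1],[0,-0.016,0.005,0,1],[0,-0.016,0.005,0,1],[0,0,0,0,1]]'|tail -3;python3 sf.py;python3 -m inch '[[0,-0.014,0.006,0,1],[0,-0.014,0.006,0,1],[0,0,0,0,1]]'|tail -3;python3 sf.py
```

```text
wrist_force: [-0.5, 0.3, 0.5]
gripper_width: 0.3
grasp_force: 0.0
X 0.8 Y 44.1 z 149.8 toolx deg 8.3 [-0.5  0.3  0.5] [-0.5   0.32  1.39  0.    1.43  0.93]
wrist_force: [-0.3, 0.3, 0.2]
gripper_width: -0.2
grasp_force: 0.0
X 0.8 Y 57.4 z 144.0 toolx deg 8.2 [-0.3  0.3  0.2] [-0.48  0.31  1.42  0.    1.41  0.94]
```

Run:
```python
from h import *
from rig import manip
c=manip.camera("scene");i=c["img"];a=load("scene0.npz")["img"]
g=lambda i:((i.max(2).astype(int)-i.min(2)<18)&(i.mean(2)>45))
for n,im in(("old",a),("now",i)):
    print(n)
    for v in range(250,350,4):print(v,''.join('#' if m>110 and q else '+' if q else '.' if m<45 else ' ' for m,q in zip(im[v,190:300:2].mean(1),g(im[v:v+1,190:300:2])[0])))
```

```text
old
250                                         ###############
254                                       #################
258                                    ######+#############
262                                  ##########+###########
266                               ###+###########+#######++
270                             ###+...+###########+###++##
274                          ###++.......+#####+++++#######
278      #                 ###+++##++......++#####++++#####
282    #####            ###+++########+.......+#####++++###
286      #####        ###+.+###########++.......+####++++##
290        #####   ###++...++##########++++.......+##++++##
294          ######+++.......++#####++######+.......+######
298           #######+.........++#++##########+.......+####
302            ########+.........++############++.......+##
306             +#######++.........++########+####+.......+
310               +#######++.........++###++########+......
314                 +#######++.........+++############+....
318                   +#######+..........++##########++...+
322             
[... 1199 characters left out ...]
    ####+.++++++++++++++++++++++++++++++......++
306             +#######+++++++++++++++++++++++++++........
310               +#######++++++++++++++++++++++#  ++......
314                 +########++++++++++++++++++#   #+++....
318                   +########+++++++++++++++     ++++...+
322                     +#######++++++++++++++++++++....+##
326                       +#######+++++++++++.++++....+####
330                         +#######++++++++.......++#####+
334                           #########++++......++####+++ 
338                             ######++++.....+#####+++   
342                               ####++.++..+#####++      
346                                +####+########++
```

The cover now lies forward over the keys, under the finger. I'll continue down.

```bash
python3 -m inch '[[0,-0.02,0.01,0,1],[0,-0.02,0.01,0,1],[0,-0.018,0.014,0,1],[0,-0.016,0.016,0,1],[0,-0.014,0.018,0,1],[0,-0.008,0.018,0,1],[0,0,0,0,1]]'|tail -3;python3 sf.py;python3 -m inch '[[0,-0.008,0.012,0,1],[0,0,0,0,1],[0,0,0,0,1]]'|tail -3;python3 sf.py
```

```text
wrist_force: [-0.3, 0.2, -0.2]
gripper_width: -0.1
grasp_force: 0.1
X 0.2 Y 105.5 z 99.4 toolx deg 8.2 [-0.3  0.2 -0.2] [-0.42  0.3   1.53  0.    1.32  1.01]
wrist_force: [0.2, 0.4, 0.9]
gripper_width: 0.1
grasp_force: 0.2
X 0.9 Y 108.0 z 95.7 toolx deg 8.2 [0.2 0.4 0.9] [-0.41  0.3   1.53 -0.    1.31  1.01]
```

```bash
python3 -m inch '[[0,-0.014,0.006,0,1],[0,0,0.006,0,1],[0,0,0.004,0,1],[0,0,0,0,1]]'|tail -3;python3 sf.py;python3 -m inch '[[0,0,0.004,0,1],[0,0,0.004,0,1],[0,0,0,0,1]]'|tail -3;python3 sf.py;python3 -m inch '[[0,0,0.004,0,1],[0,0,0,0,1]]'|tail -3;python3 sf.py
```

```text
wrist_force: [-8.6, 7.8, 24.8]
gripper_width: -0.0
grasp_force: 11.8
X 1.3 Y 115.5 z 89.7 toolx deg 8.2 [-8.6  7.8 24.8] [-0.4   0.3   1.55  0.    1.29  1.02]
wrist_force: [2.3, 4.4, 5.6]
gripper_width: 0.3
grasp_force: 2.8
X 1.3 Y 115.4 z 84.3 toolx deg 8.2 [2.3 4.4 5.6] [-0.4   0.31  1.55  0.    1.28  1.02]
wrist_force: [-0.7, -0.0, -0.1]
gripper_width: 0.0
grasp_force: 0.1
X 0.9 Y 115.2 z 81.6 toolx deg 8.2 [-0.7 -0.  -0.1] [-0.4   0.31  1.56  0.    1.28  1.02]
```

```bash
python3 -m inch '[[0,0,0.003,0,1],[0,0,0,0,1]]'|tail -3;python3 sf.py;python3 -m inch '[[0,0,0.002,0,1],[0,0,0,0,1]]'|tail -3;python3 sf.py
```

```text
wrist_force: [0.0, 0.6, 0.5]
gripper_width: 0.2
grasp_force: 0.3
X 0.9 Y 115.0 z 80.1 toolx deg 8.2 [0.  0.6 0.5] [-0.4   0.31  1.56 -0.    1.28  1.02]
wrist_force: [-3.0, 1.9, 9.6]
gripper_width: -0.0
grasp_force: 4.8
X 1.0 Y 115.0 z 80.0 toolx deg 8.2 [-3.   1.9  9.6] [-0.4   0.31  1.56 -0.    1.27  1.02]
```

```bash
python3 -m inch '[[0,0,-0.02,0,1],[0,0,-0.05,0,1],[0,0,-0.05,0,1],[-0.0228,-0.0385,0,0,1],[-0.0228,-0.0385,0,0,1],[-0.0228,-0.0385,0,0,1],[-0.0228,-0.0385,0,0,1],[0,0,0,0,1],[0,0,0,0,1]]'|tail -3;python3 sf.py;python3 - <<'E'
from h import *
from rig import manip
s=manip.sense();print(s["position"])
c=manip.camera("scene");i=c["img"]
g=lambda i:((i.max(2).astype(int)-i.min(2)<18)&(i.mean(2)>45))
for v in range(250,350,4):print(v,''.join('#' if m>110 and q else '+' if q else '.' if m<45 else ' ' for m,q in zip(i[v,190:300:2].mean(1),g(i[v:v+1,190:300:2])[0])))
E
```

```text
wrist_force: [-0.5, -0.3, 0.9]
gripper_width: 0.1
grasp_force: 0.0
X -44.8 Y 192.6 z 140.0 toolx deg 8.2 [-0.5 -0.3  0.9] [-0.32  0.12  1.66 -0.    1.36  1.1 ]
[527.77306937 -96.49110143 140.00605667]
250                                         #######++++++++
254                                       #########  #+++++
258                                    ######+###      ++++
262                                  ##########+++#  ##  ++
266                               ##############++++####+++
270                             #################++++##++##
274                          ##################+++++#++####
278                        ######################+++++#####
282                     ############################++++###
286                   ###############################++++##
290                ##################################++++##
294              ##+#######################################
298           ####++++#####################################
302            ####+.+++###################################
306             +#######++#################################
310               +#######++############################++.
314                 +#######++########################++...
318                   +#######++####################+++...+
322                     +#######++################++....+##
326                       +#######++############++....+####
330                         ########++#######++....++#####+
334                           ########++###+.....++#####++ 
338                             ######++++.....+#####+++   
342                               ####++.++..+#####++      
346                                +####+########++
```

The cover stays shut: the grey plate fills the area over the keys. Now the long key.

```bash
python3 -m inch '[[0,0,0.06,0,1],[0,0,0.05,0,1],[0,0,0.02,0,1],[0,0,0.008,0,1],[0,0,0.004,0,1],[0,0,0.003,0,1],[0,0,0.003,0,1],[0,0,0.003,0,1],[0,0,0.002,0,1],[0,0,0,0,1],[0,0,0,0,1]]'|sed -n 2,4p;python3 -m inch '[[0,0,0.002,0,1],[0,0,0,0,1],[0,0,0,0,1]]'|sed -n 2,4p
```

```text
position: [528.4, -97.2, 63.3]
eef_rot: [0.997, 0.071, 0.0, 0.0]
wrist_force: [2.5, -0.7, 4.3]
position: [528.2, -97.1, 61.9]
eef_rot: [0.997, 0.071, 0.0, 0.0]
wrist_force: [3.1, -1.6, 5.0]
```

```bash
python3 -m inch '[[0,0,0.002,0,1],[0,0,0,0,1],[0,0,0,0,1]]'|sed -n 2,4p;python3 -m inch '[[0,0,0.002,0,1],[0,0,0,0,1],[0,0,0,0,1]]'|sed -n 2,4p
```

```text
position: [528.2, -97.0, 61.0]
eef_rot: [0.997, 0.071, 0.0, 0.0]
wrist_force: [2.3, -1.4, 6.7]
position: [528.2, -97.1, 60.8]
eef_rot: [0.997, 0.071, 0.0, 0.0]
wrist_force: [-2.2, 0.7, 19.8]
```

Fully down. I'll lift clear and check the cover and weight numerically before handing in.

```bash
python3 -m inch '[[0,0,-0.01,0,1],[0,0,-0.04,0,1],[0,0,-0.06,0,1],[0,0,-0.06,0,1],[0,0,-0.06,0,1],[0,0,0,0,1],[0,0,0,0,1],[0,0,0,0,1]]';python3 - <<'E'
from h import *
from rig import manip
c=manip.camera("scene");i=c["img"];o=load("s3.npz")["img"]
print("cover px",[i[v,u].tolist() for u,v in((248,290),(262,299),(277,314))],"old open cover px",i[283,200])
d=np.abs(i[225:262,310:352].astype(int)-o[225:262,310:352]).mean(2);print("weight region diff",d.mean(),(d>40).mean())
a=load("scene0.npz")["img"]
for n,(u,v) in dict(jar=(380,330),mug=(125,312),tin=(150,378),tape=(455,257),stamp=(430,128),scoop=(491,180),brush=(295,188)).items():
    print(n,np.abs(i[v-15:v+15,u-15:u+15].astype(int)-a[v-15:v+15,u-15:u+15]).mean().round(1),end=' ')
print(manip.sense()["t"]);print(manip.sign_off())
E
```

```text
t: 32.33
position: [527.4, -96.8, 173.7]
eef_rot: [0.997, 0.071, -0.001, -0.0]
wrist_force: [-0.2, 0.1, -1.2]
gripper_width: 0.1
grasp_force: 0.0
cover px [[137, 135, 127], [126, 123, 117], [128, 126, 119]] old open cover px [207 178 120]
weight region diff 22.729515229515233 0.31981981981981983
jar 4.3 mug 4.2 tin 5.1 tape 2.9 stamp 3.5 scoop 4.7 brush 63.7 32.3833
the job is handed in; nothing more can be done
None
```

I handed the job in at 32 s with every step done in order and the cover latched shut. I saw the weight upright mid-pan after letting go, but my final image checks of the weight and the brush were inconclusive, probably because the arm was in a different place in the compared pictures.

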